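# Tag a seed-tray shelf: tag into its holder, holder pressed home behind the shelf lip

### The job

Slide the white plant tag all the way down into the grey label holder while the holder stands in its foot. Then lift out the holder with the tag in it, push its tongue down behind the lip of the low shelf, in the empty bay, until its shoulders lie on the lip against the spring below, and finish while still holding it pressed home there: do not let go, it would spring up again. Leave everything else on the bench and the shelf where it stands.

Things in the scene. Friction and masses are not known exactly. Their poses are not given: they have to be found in the camera images.
- tag: (all sizes here in mm) loose plant tag, rigid white plastic, upright in the smaller metal foot. Blade 5 thick (its x) x 48 wide (y), z = 0 to 43, lower edge rounded; on it a grip head 12 (x) x 30 (y), z = 43 to 71. Origin: centre of the lower edge; z up. Same either way round. About 25 g. In its foot it hangs by the head's underside on the foot's top
- holder: loose grey label holder, upright in the bigger metal foot. Tongue 6 thick (its x) x 60 wide (y), z = 0 to 30, lower edge rounded; above it a sleeve 16 (x) x 60 (y), z = 30 to 80, whose underside overhangs the tongue by 5 front and back (the shoulders). Origin: centre of the lower edge; z up. Same either way round. About 50 g. In its foot it rests by the shoulders on the foot's top
- pocket (a point): middle of the open top of the holder's pocket, 80 above the holder's origin, axes as the holder. The pocket is 8 (x) x 52 (y) and 40 deep and takes the tag's blade; with the tag fully home its head begins 3 above the sleeve's rim and ends 31 above it
- tag_foot: the smaller metal foot, fixed to the bench, 36 (x) x 72 (y) x 48 tall, with an upright slot 7 x 52; origin: centre of its underside
- holder_foot: the bigger metal foot, fixed to the bench, 44 (x) x 80 (y) x 35 tall, with an upright slot 8 x 64; origin: centre of its underside. The two feet may trade places
- shelf: low white shelf with aluminium front, fixed to the bench: 320 long (its y, -220 to +100), x from -8.5 to +200, board top at z = 60. Origin: on the bench right below point bay; the front lip looks to its -x. Another holder with a tag, 141 tall above the bench, is fitted for good 135 to the -y side of the bay
- bay (a point): middle of the mouth of the shelf's one empty bay, level with the lip's top (60 above the bench). The bay is the slot behind the front lip, 9 across (its x) and 66 long (its y); the lip is 4 thick, and the board behind the slot is level with the lip's top. z up
- strip (a joint): sprung steel strip at the bottom of the bay. Value: how far it is pressed down, in m; 0 at rest, its top then 22 mm below the lip's top, 0.008 when the holder's shoulders lie on the lip. It starts to give at 2.4 N and pushes back with 7.2 N at 8 mm (600 N/m), so an unheld holder springs up again
- seed_tray: black seedling tray, 110 x 210 x 45, standing on the shelf board behind the bay (leave alone). Origin: centre of its underside
- tube_rack: blue tube rack, 70 x 150 x 45, on the bench (leave alone). Origin: centre of its underside
- bottle: white bottle, 64 diameter, 160 tall, on the bench (leave alone). Origin: centre of its underside
- beaker: small glass beaker, 68 diameter, 80 tall, on the bench (leave alone). Origin: centre of its underside
- dishes: stack of three culture dishes, 60 diameter, 36 tall, on the bench (leave alone). Origin: centre of its underside
- marker: thick marker pen lying on the bench, 16 x 145 x 12 (leave alone). Origin: centre of its underside
- jar: small amber jar, 44 diameter, 50 tall, on the shelf board (leave alone). Origin: centre of its underside
Not all that is in view belongs to the job. Several things have the shape of the tag; the one meant has the colours described above. Leave any blue or red look-alike of the holder_foot alone.

How it is judged:
By the outcome, as a careful person would: the job done as asked, in the order asked, and still so for the second after the job is handed in, while the arm keeps its last pose, push and grip.
It also fails if it takes over 45 s, if anything falls off the work surface, if the arm or the gripper's body presses on something with over 40 N, if the wrist force passes 120 N, or if a joint passes its speed limit or range.

### The arm

A 6-joint arm with a two-finger parallel gripper is mounted at the origin on the work surface. World frame = base frame: x ahead of the robot, y to its left, z up, the work surface at z = 0. Lengths are in m, angles in rad, forces in N, time in s.
With the tool pointing down it reaches from about 0.425 to 0.95 m from the base axis. Payload 3.5 kg.
Tool frame: the origin (TCP) lies at the very end of the fingers, on their centre line; the grasp point (between the pads) lies 19 mm behind it; z points along the fingers, x is the direction in which the jaws open and shut, and the axes are right-handed (so a half turn about z gives the same grasp; the last joint's range is limited). The gripper opens to 85 mm and grips with 20 to 120 N. Pads are 22 mm wide; open, the fingers measure 114 mm over their backs; the gripper's body (76 mm by 85 mm) begins 54 mm behind the grasp point. The pads swing forward as they close: fully open they stand 13 mm farther back than shut.
Start: joints at [-1.354, 0.286, 1.577, -0, 1.279, -0.15], TCP at [0.242, -0.63, 0.231] pointing down, gripper open.
Joint ranges: [-2.77, 2.77], [-0.9, 2.22], [0.21, 2.48], [-1.53, 4.67], [0.24, 2.81], [-2.84, 2.84]. Speed limits (rad/s): [2.79, 2.79, 3.14, 3.14, 3.14, 3.14].

### API

Orientations are given as a unit quaternion [w, x, y, z].
In Python, from cell import readout, eyes, workorder, find_in, spot_point gives the robot as it stands.
- The arm moves only by the shell command python3 -m creep 'ROWS' [OPENING]. ROWS is JSON, a list of rows, each an object with "translation": the shift along the world's x, y, z in mm, a list of three; "turn": the turn about the world's z in rad. A call has 1 to 12 rows; each row is the pose to reach, as a shift and turn from the pose commanded when the call began; what a row does not reach only later rows make up. A row lasts 1/8 s, in which the tool goes at most 62.5 mm and 10.7 degrees, less where a joint would pass 70% of its speed; a pose out of reach is approached as far as the arm can. A call with a gripper value outside its range is refused whole. OPENING is the closure, from -1 (fully open) to 1 (shut), so that 0 is half open, set as the call begins (- or left out, the last holds). The fingers move at their own pace and stop on an object; the grip force is fixed at half the most. Time passes only in rows, so rows that repeat a pose let the fingers close. It gives the time, the measured TCP pose, the force and the opening at its end, in the units of the state.
- readout.sense(): the state, without advancing time (a new reading comes with each control period).
- eyes.get_image(name): name is "side" or "top"; returns (picture, depth): 480x640x3 uint8, red, green, blue; 480x640 float32, m along the optical axis (not along the pixel's ray), 0 where there is no reading.
- eyes.camera_info(name): a dict with "fov_y" (degrees; the focal length in pixels is half the picture's height over the tangent of half this angle, whatever the lens; pixels are square), "cx", "cy" (the principal point, pixels), "cam_to_world" (4x4, takes a point from camera to world coordinates). Camera axes: x right, y down, z forward; pixel columns grow to the right and rows downward; lengths in m; the calibration is good to about 2 mm. A picture is of the moment at which its call begins. camera_info takes no time and is no camera call.
- workorder.close_job(): hands the job in, once; it reports no verdict.
Trained networks look in the newest picture that a camera, given by its name, has taken for a name from the list of things; names that differ only in an ending like _2 or _b are one class to them, and where a whole thing is asked for, a point or a joint stands for the part that bears it (a point fixed in the world has none). Each returns a list of dicts, best first, with "score" (0 to 1); they miss things now and then, are a little off and sometimes report something else, mostly with a low value. They report only what shows in the picture. A call takes as long as a camera call. They do not tell look-alikes from the thing itself.
- find_in(camera, query): "at" ([x, y, z] in m, in the coordinates of the camera as it stood for that picture, good to about 4 mm: the middle of the surface that is visible of it).
- spot_point(camera, query): "at" ([x, y, z] in m, in the coordinates of the camera as it stood for that picture, good to about 4 mm: a listed point, or the origin of a listed thing).
The state is a dict: "t": time; "q": joint angles; "qvel": joint speeds; "effort": joint torques, N m; "position": TCP position; "tool_rot": TCP orientation; "wrist_force": force on the tool from outside, world axes, zero at the start; "moment": the same for the moment, N m; "width": finger opening in m.
Only numpy, scipy, OpenCV 4.12 (cv2) and the standard library are available. Lean on these libraries where they do the work, as an engineer would, in place of code of your own. Each camera call takes 0.05 s, during which the arm holds its last target.

## Working session

There is one attempt and no reset: what is moved stays moved. The work goes in short steps, Python scripts to look and compute and a shell command to move; the robot and the scene stay as the last step left them, time stands still between calls to the robot, and variables do not carry over. Pictures are saved under pics/ and viewed, and the job is handed in when it is done.

```bash
ls; mkdir -p pics; cat > h.py <<'E'
import numpy as np, cv2
from cell import readout, eyes, workorder, find_in, spot_point
def save(n,img): cv2.imwrite('pics/'+n,cv2.cvtColor(img,cv2.COLOR_RGB2BGR))
def info(c):
    i=eyes.camera_info(c); f=240/np.tan(np.radians(i['fov_y'])/2); return f,i['cx'],i['cy'],np.array(i['cam_to_world'])
def w(c,p): 
    return (info(c)[3]@np.append(p,1))[:3]
def cloud(c,d):
    f,cx,cy,T=info(c); v,u=np.mgrid[:480,:640]
    P=np.stack([(u-cx)*d/f,(v-cy)*d/f,d],-1)
    return P@T[:3,:3].T+T[:3,3]
def proj(c,p):
    f,cx,cy,T=info(c); q=np.linalg.inv(T)@np.append(p,1); return q[0]/q[2]*f+cx,q[1]/q[2]*f+cy
E
python3 - <<'E'
from h import *
s=readout.sense(); print({k:np.round(v,3) for k,v in s.items()})
for c in('side','top'):
    im,d=eyes.get_image(c); save(c+'0.png',im); np.savez(f'{c}0.npz',im=im,d=d)
    print(c,info(c))
    for q in['tag','holder','tag_foot','holder_foot','shelf']:
        for r in spot_point(c,q)[:4]: print(c,q,round(r['score'],2),w(c,r['at']).round(4),np.round(proj(c,w(c,r['at']))))
    for q in['bay','pocket']:
        for r in spot_point(c,q)[:4]: print(c,q,round(r['score'],2),w(c,r['at']).round(4),np.round(proj(c,w(c,r['at']))))
print(readout.sense()['t'])
E
```

```text
pics
{'t': np.float64(0.0), 'q': array([-1.354,  0.287,  1.578,  0.   ,  1.279, -0.15 ]), 'qvel': array([ 0.001, -0.   , -0.001, -0.001,  0.   , -0.   ]), 'effort': array([-3.0000e-03, -4.0599e+01, -2.9262e+01, -0.0000e+00,  6.0000e-03,
       -0.0000e+00]), 'position': array([ 0.242, -0.629,  0.23 ]), 'tool_rot': array([-0.001,  0.824, -0.566, -0.001]), 'wrist_force': array([-1.189,  0.542, -0.256]), 'moment': array([-0.025,  0.022,  0.051]), 'width': np.float64(0.085)}
side (np.float64(516.5585498400267), 321.634998510476, 235.67850362731988, array([[-9.45455141e-01, -1.66252308e-01,  2.80133444e-01,
         2.08292989e-01],
       [-3.25752321e-01,  4.82640735e-01, -8.12984223e-01,
         1.09366612e+00],
       [-4.33074788e-05, -8.59894233e-01, -5.10472239e-01,
         6.92103665e-01],
       [ 0.00000000e+00,  0.00000000e+00,  0.00000000e+00,
         1.00000000e+00]]))
side tag 0.7 [0.54   0.3586 0.005 ] [285. 325.]
side holder 0.6 [0.4442 0.1412 0.0063] [360. 275.]
side tag_foot 0.95 [0.5411 0.3653 0.0027] [283. 328.]
side holder_foot 0.92 [ 0.337   0.1568 -0.0029] [404. 
[... 549 characters left out ...]
       [ 0.        ,  0.        ,  0.        ,  1.        ]]))
top tag 0.57 [0.4381 0.3413 0.0009] [228. 280.]
top tag 0.43 [0.5363 0.3608 0.0041] [219. 239.]
top holder 0.59 [0.4435 0.1431 0.0041] [312. 277.]
top holder 0.46 [ 0.6959 -0.2265  0.0612] [474. 161.]
top tag_foot 0.91 [ 0.5366  0.3628 -0.0037] [219. 239.]
top holder_foot 0.87 [0.3348 0.1619 0.0032] [305. 323.]
top holder_foot 0.67 [0.4461 0.1421 0.0037] [312. 275.]
top holder_foot 0.59 [0.548  0.1097 0.003 ] [325. 232.]
top shelf 0.63 [ 0.5496 -0.163   0.0042] [441. 228.]
top bay 0.91 [ 0.5482 -0.163   0.0604] [447. 228.]
top pocket 0.65 [0.4419 0.141  0.0921] [311. 280.]
top pocket 0.52 [ 0.5356  0.361  -0.0006] [220. 240.]
0.8
```

View pics/side0.png

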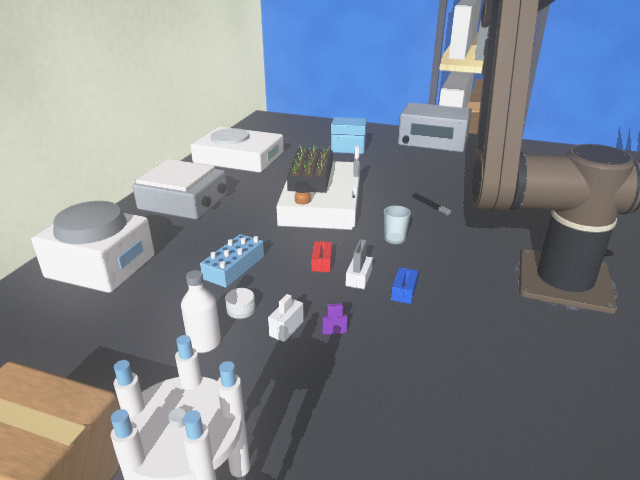

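View pics/top0.png

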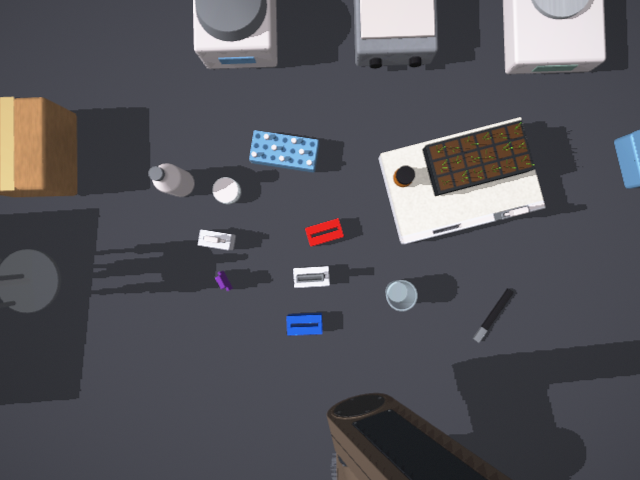

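Tag candidates are the white piece in a foot at side (287,305) / top (216,239), and a purple one at side (335,318) / top (223,281). The white one in the foot fits the description. The holder is the grey one in the metal foot, at side (360,260) / top (311,277). The red foot at top (324,232) and the blue foot at top (304,325) are look-alikes. I'll confirm with an enlarged crop and fit poses from depth.

```bash
python3 - <<'E'
from h import *
a=np.load('side0.npz'); b=np.load('top0.npz')
c1=cv2.resize(a['im'][225:345,255:415],None,fx=4,fy=4,interpolation=cv2.INTER_CUBIC)[:480]
c1=cv2.resize(c1,(400,300)); c2=cv2.resize(b['im'][215:305,190:350],(400,225),interpolation=cv2.INTER_CUBIC); c3=cv2.resize(b['im'][190:250,400:540],(400,171),interpolation=cv2.INTER_CUBIC)
c4=cv2.resize(a['im'][140:230,270:370],(400,300))
out=np.zeros((600,800,3),np.uint8); out[:300,:400]=c1; out[:225,400:]=c2; out[300:471,400:]=c3; out[300:,:400]=c4
save('crop0.png',out)
P=cloud('top',b['d']); 
def rect(name,box,z0,z1):
    u0,v0,u1,v1=box; Q=P[v0:v1,u0:u1].reshape(-1,3); Q=Q[(Q[:,2]>z0)&(Q[:,2]<z1)]
    r=cv2.minAreaRect((Q[:,:2]*1000).astype(np.float32)); print(name,len(Q),r, Q[:,2].mean().round(4), Q.mean(0).round(4))
rect('tagfoot',(190,222,245,258),.040,.055)
rect('taghead',(190,222,245,258),.062,.09)
rect('holderfoot',(285,258,340,296),.027,.045)
rect('holder',(285,258,340,296),.06,.1)
Q=P[90:250,370:560].reshape(-1,3)
rect('shelf',(370,100,560,250),.052,.068)
rect('fixedholder',(480,190,540,230),.09,.15)
for u,v in[(447,228),(440,232),(455,226),(435,231),(460,224)]: print(u,v,P[v,u].round(4))
E
```

```text
tagfoot 419 ((536.3071899414062, 361.01251220703125), (72.3803939819336, 35.7881965637207), 79.41133117675781) 0.0492 [0.536  0.3593 0.0492]
taghead 82 ((536.8866577148438, 361.28936767578125), (29.76639747619629, 11.680012702941895), 79.3144760131836) 0.0766 [0.5367 0.3597 0.0766]
holderfoot 448 ((446.4203796386719, 143.9581298828125), (44.024356842041016, 79.7419662475586), 2.1597368717193604) 0.0367 [0.448  0.1426 0.0367]
holder 159 ((446.3160095214844, 143.97247314453125), (16.217876434326172, 58.61979293823242), 2.450010299682617) 0.0832 [0.4466 0.144  0.0832]
shelf 7455 ((655.5433349609375, -199.50628662109375), (208.71290588378906, 323.6216735839844), 13.068791389465332) 0.0617 [ 0.6227 -0.1755  0.0617]
fixedholder 246 ((578.8298950195312, -292.57427978515625), (15.747211456298828, 60.982093811035156), 12.978824615478516) 0.1231 [ 0.5775 -0.2849  0.1231]
447 228 [ 0.5495 -0.1694  0.034 ]
440 232 [ 0.5401 -0.1473  0.0604]
455 226 [ 0.5534 -0.1864  0.0389]
435 231 [ 0.5432 -0.1411  0.0383]
460 224 [ 0.5571 -0.1933  0.0555]
```

View pics/crop0.png

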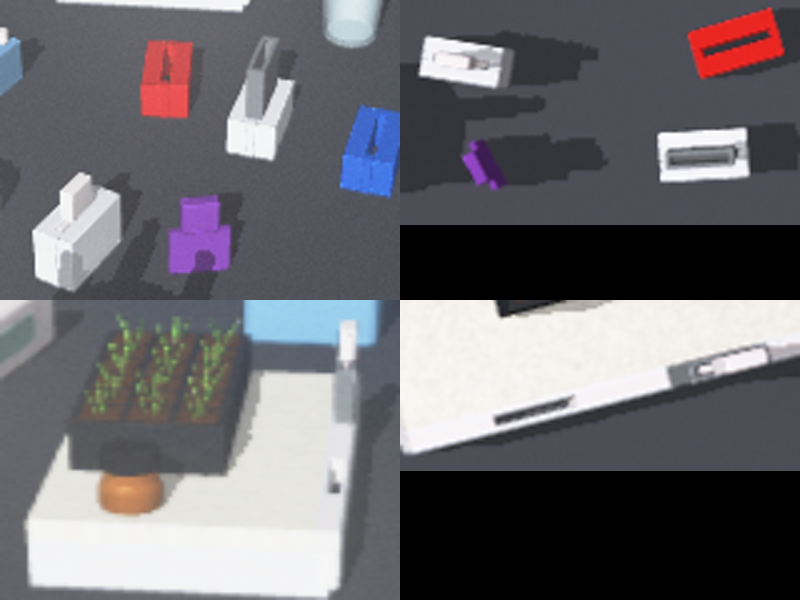

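Crop confirms it: the white tag sits in its metal foot, the purple one stands free, and the grey holder is in the bigger metal foot. The depth rectangles match the given sizes. Fits: tag (536.6, 361.1) with x-axis at -10.7°, holder (446.4, 144.0) at 2.3°, bay about (548.6, -162.4) at 13.05°. Moving above the tag.

```bash
python3 -m creep '[{"translation":[27,56,0],"turn":0.1},{"translation":[54,112,0],"turn":0.25},{"translation":[81,168,0],"turn":0.4},{"translation":[108,224,0],"turn":0.55},{"translation":[135,280,0],"turn":0.7},{"translation":[162,336,0],"turn":0.85},{"translation":[189,392,0],"turn":1.017},{"translation":[216,448,0],"turn":1.017},{"translation":[243,504,0],"turn":1.017},{"translation":[258,560,0],"turn":1.017},{"translation":[265,620,0],"turn":1.017},{"translation":[270,680,0],"turn":1.017}]' -1
python3 -m creep '[{"translation":[5,60,0],"turn":0},{"translation":[10,120,0],"turn":0},{"translation":[15,180,0],"turn":0},{"translation":[20,240,-20],"turn":0},{"translation":[22,280,-50],"turn":0},{"translation":[24.5,311,-90],"turn":0},{"translation":[24.5,311,-110],"turn":0},{"translation":[24.5,311,-110],"turn":0},{"translation":[24.5,311,-110],"turn":0}]'
python3 - <<'E'
from h import *
s=readout.sense(); print({k:np.round(v,4) for k,v in s.items()})
im,d=eyes.get_image('side'); save('side1.png',im)
E
```

```text
t: 2.3
position: [0.5123, 0.0519, 0.2317]
tool_rot: [0.0, 0.996, -0.093, 0.001]
wrist_force: [0.5, -0.2, -0.7]
width: 0.0852
t: 3.42
position: [0.5378, 0.3603, 0.1231]
tool_rot: [-0.001, 0.996, -0.094, 0.001]
wrist_force: [0.8, -0.2, 0.7]
width: 0.0853
{'t': np.float64(3.425), 'q': array([ 4.3390e-01,  3.2880e-01,  1.7310e+00, -3.0000e-04,  1.0792e+00,
        6.2220e-01]), 'qvel': array([-0.002 , -0.0163, -0.0138,  0.0015, -0.0018,  0.0012]), 'effort': array([ 2.75200e-01, -3.84734e+01, -2.59015e+01,  7.30000e-03,
        1.83000e-02, -1.30000e-03]), 'position': array([0.5378, 0.3603, 0.1231]), 'tool_rot': array([-6.000e-04,  9.956e-01, -9.400e-02,  1.200e-03]), 'wrist_force': array([ 0.7726, -0.1766,  0.7459]), 'moment': array([-0.033 , -0.0013, -0.0236]), 'width': np.float64(0.0853)}
```

View pics/side1.png

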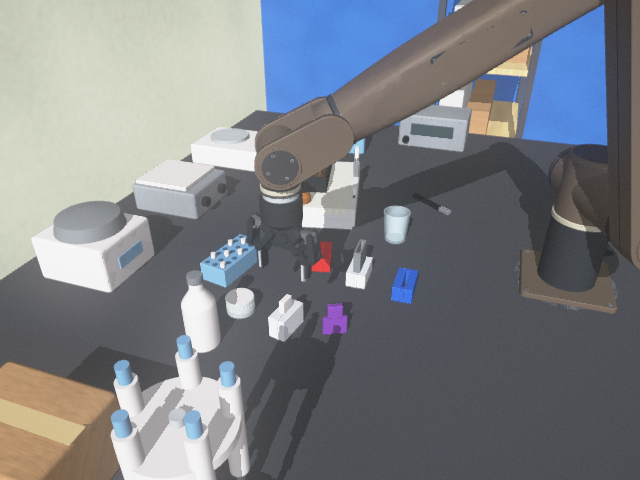

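The picture shows the open gripper at (285,250), straight above the white tag at (287,305). Descending.

```bash
python3 -m creep '[{"translation":[0,0,-30],"turn":0},{"translation":[0,0,-60],"turn":0},{"translation":[0,0,-70],"turn":0},{"translation":[0,0,-70],"turn":0},{"translation":[0,0,-70],"turn":0}]' 
python3 - <<'E'
from h import *
s=readout.sense(); print(s['position'].round(4) if hasattr(s['position'],'round') else s['position'],s['tool_rot'],s['wrist_force'])
im,d=eyes.get_image('side'); save('side2.png',cv2.resize(im[200:360,200:400],(800,600),interpolation=cv2.INTER_CUBIC))
E
```

```text
t: 4.1
position: [0.5379, 0.3614, 0.0534]
tool_rot: [-0.001, 0.996, -0.094, 0.001]
wrist_force: [0.1, 0.4, 0.9]
width: 0.0859
[0.5379 0.3614 0.0534] [-8.54584907e-04  9.95617685e-01 -9.35012911e-02  1.48447272e-03] [0.06467673 0.42536148 0.93537692]
```

View pics/side2.png

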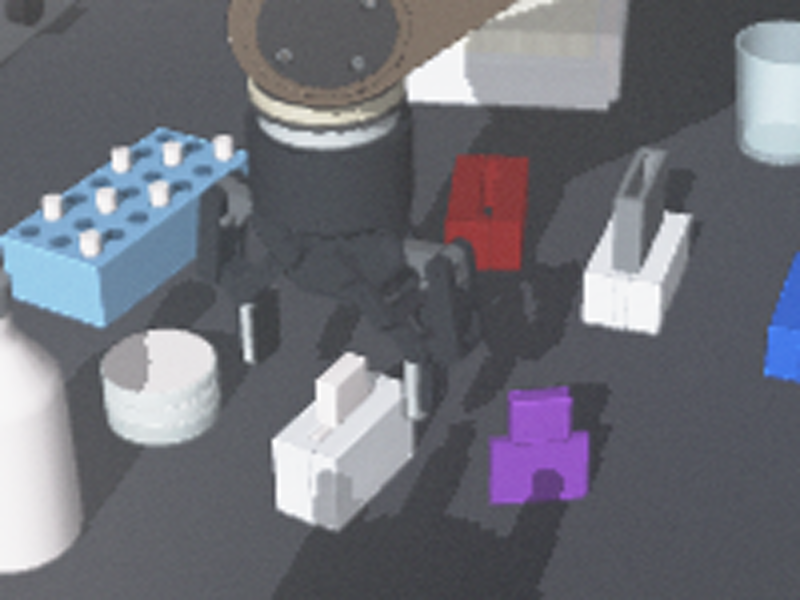

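Fingers at crop (248,330) and (415,390) straddle the tag head at (343,388). Small correction, then close.

```bash
python3 -m creep '[{"translation":[-1.3,0,-2],"turn":0},{"translation":[-1.3,0,-2],"turn":0}]' 
python3 -m creep '[{"translation":[0,0,0],"turn":0},{"translation":[0,0,0],"turn":0},{"translation":[0,0,0],"turn":0},{"translation":[0,0,0],"turn":0},{"translation":[0,0,0],"turn":0},{"translation":[0,0,0],"turn":0}]' 1
```

```text
t: 4.4
position: [0.5353, 0.361, 0.0496]
tool_rot: [-0.0, 0.996, -0.093, 0.0]
wrist_force: [0.1, -0.9, 0.7]
width: 0.085
t: 5.15
position: [0.5359, 0.3609, 0.0497]
tool_rot: [-0.0, 0.996, -0.093, 0.001]
wrist_force: [1.9, -0.5, 0.2]
width: 0.011
```

```bash
python3 -m creep '[{"translation":[0,0,15],"turn":0},{"translation":[0,0,40],"turn":0},{"translation":[0,0,80],"turn":0},{"translation":[0,0,115],"turn":0},{"translation":[0,0,115],"turn":0},{"translation":[0,0,115],"turn":0}]' 
python3 - <<'E'
from h import *
s=readout.sense(); print(s['position'].round(4),s['tool_rot'],s['wrist_force'])
im,d=eyes.get_image('side'); save('side3.png',cv2.resize(im[200:360,200:400],(800,600),interpolation=cv2.INTER_CUBIC))
np.savez('side3.npz',im=im,d=d)
for r in spot_point('side','tag')[:3]: print(r['score'],w('side',r['at']).round(4))
E
```

```text
t: 5.9
position: [0.5343, 0.3607, 0.1631]
tool_rot: [0.0, 0.996, -0.093, -0.001]
wrist_force: [0.3, -0.2, -0.4]
width: 0.0108
[0.5343 0.3607 0.1631] [ 4.98732566e-04  9.95632307e-01 -9.33526111e-02 -1.16252793e-03] [ 0.33665287 -0.15319745 -0.43130794]
0.77 [ 4.395e-01  3.424e-01 -3.000e-04]
0.55 [0.5339 0.3642 0.1166]
```

View pics/side3.png

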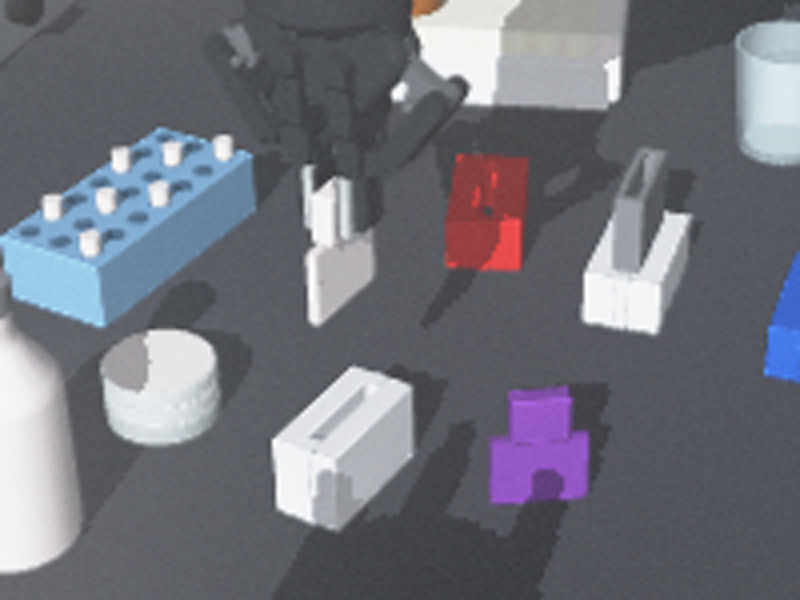

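The tag hangs upright in the pads (crop 340,250) and its foot is empty. Next, how do the tag and holder sit in the side camera's depth, relative to the TCP?

```bash
cat > m.py <<'E'
from h import *
def loc(P,o,deg):
    a=np.radians(deg); R=np.array([[np.cos(a),-np.sin(a)],[np.sin(a),np.cos(a)]])
    Q=P.copy(); Q[...,:2]=(P[...,:2]-np.array(o)/1000)@R; return Q*1000
E
python3 - <<'E'
from m import *
a=np.load('side3.npz'); P=cloud('side',a['d']).reshape(-1,3)
# tag about TCP, tag origin ~ z 117
s=readout.sense()
t=loc(P,np.array(s['position'][:2])*1000,-10.7)
def st(n,q): print(n,len(q), q.mean(0).round(2) if len(q) else '', np.percentile(q,[1,5,50,95,99],axis=0).round(1).tolist() if len(q) else '')
k=t[(abs(t[:,0])<9)&(abs(t[:,1])<35)&(t[:,2]>105)&(t[:,2]<158)]; st('tag',k)
m=k[(k[:,1]<18)&(k[:,2]>122)]; st('tagbroad',m); print(np.polyfit(m[:,2],m[:,0],1),np.polyfit(m[:,1],m[:,0],1))
h=loc(P,(446.4,144.0),2.3); k=h[(abs(h[:,0])<14)&(abs(h[:,1])<40)&(h[:,2]>42)&(h[:,2]<95)]; st('holder',k)
m=k[(k[:,1]<24)&(k[:,2]<78)&(k[:,2]>46)]; st('hbroad',m); print(np.polyfit(m[:,2],m[:,0],1),np.polyfit(m[:,1],m[:,0],1))
f=loc(P,(536.5,361.1),-10.7); k=f[(abs(f[:,0])<24)&(abs(f[:,1])<42)&(f[:,2]>10)&(f[:,2]<60)]; st('tfoot',k)
E
```

```text
tag 251 [ -2.39   5.37 138.94] [[-4.6, -21.3, 121.6], [-4.2, -19.7, 123.6], [-2.5, 6.4, 138.8], [0.3, 25.3, 155.3], [1.6, 26.6, 157.1]]
tagbroad 181 [ -2.67  -1.11 139.21] [[-4.6, -21.4, 122.7], [-4.1, -19.8, 123.7], [-2.6, -0.8, 139.0], [-1.3, 16.2, 155.6], [-0.9, 17.7, 156.9]]
[-0.00510811 -1.96308771] [-2.42180442e-03 -2.67688426e+00]
holder 317 [-2.2  10.07 70.26] [[-9.1, -29.8, 43.1], [-8.8, -26.5, 45.0], [-3.0, 18.1, 72.9], [6.7, 31.9, 87.5], [7.3, 33.4, 88.9]]
hbroad 74 [-5.03 -6.97 65.44] [[-9.2, -31.0, 47.4], [-9.1, -27.2, 49.1], [-8.3, -9.8, 66.4], [3.9, 17.7, 77.2], [4.2, 22.0, 78.0]]
[  0.25926808 -21.99935841] [-0.15237514 -6.09548809]
tfoot 950 [-6.17  9.36 38.32] [[-19.5, -34.4, 10.7], [-18.9, -30.3, 13.7], [-9.3, 12.5, 43.7], [14.3, 36.8, 50.9], [16.3, 37.8, 51.9]]
```

Tag and holder agree in both cameras to within about 0.7 mm, after removing each camera's bias. Holder in robot frame ≈ (446.0, 143.8). Moving above the pocket.

```bash
python3 -m creep '[{"translation":[-22,-54,0],"turn":0.06},{"translation":[-44,-108,0],"turn":0.12},{"translation":[-66,-162,0],"turn":0.18},{"translation":[-84,-204,0],"turn":0.227},{"translation":[-89,-217,0],"turn":0.227},{"translation":[-89,-217,0],"turn":0.227},{"translation":[-89,-217,-20],"turn":0.227},{"translation":[-89,-217,-25],"turn":0.227},{"translation":[-89,-217,-25],"turn":0.227}]' 
cat > look.py <<'E'
from m import *
import sys
ps=[];fs=[]
c=sys.argv[1]; n=sys.argv[2]; u,v=int(sys.argv[3]),int(sys.argv[4])
for i in range(2):
    im,d=eyes.get_image(c); s=readout.sense(); ps.append(s['position']); fs.append(s['wrist_force'])
print(np.mean(ps,0).round(4),np.array(ps).round(4).tolist(),np.mean(fs,0).round(2),'w',round(s['width'],4),'yaw',np.degrees(2*np.arctan2(s['tool_rot'][2],s['tool_rot'][1])).round(2),'t',s['t'])
save(n+'.png',cv2.resize(im[v:v+120,u:u+160],(800,600),interpolation=cv2.INTER_CUBIC)); np.savez(n+'.npz',im=im,d=d)
E
python3 look.py side side4 280 170
python3 - <<'E'
from m import *
a=np.load('side4.npz'); P=cloud('side',a['d']).reshape(-1,3)
h=loc(P,(446.0,143.8),2.3)
k=h[(abs(h[:,0])<14)&(abs(h[:,1])<40)]
for z0 in range(45,160,8):
    m=k[(k[:,2]>z0)&(k[:,2]<z0+8)]
    b=m[m[:,1]<18]
    if len(b)>3: print(z0,len(m),'xmin..',np.percentile(b[:,0],[5,30,50,70,95]).round(1),'y',np.percentile(m[:,1],[1,5,95,99]).round(1))
E
```

```text
t: 7.12
position: [0.4463, 0.1447, 0.1389]
tool_rot: [-0.0, 1.0, 0.02, -0.001]
wrist_force: [-0.5, -0.5, -0.6]
width: 0.0107
[0.4467 0.1445 0.1396] [[0.4466, 0.1446, 0.1394], [0.4468, 0.1445, 0.1398]] [ 0.01 -0.21 -0.06] w 0.0107 yaw 2.33 t 7.225
45 35 xmin.. [-8.6 -8.3 -7.9 -7.8 -7.6] y [-23.1 -22.   32.8  34.1]
53 37 xmin.. [-8.2 -7.9 -7.9 -7.8 -7.6] y [-24.7 -23.7  31.2  31.9]
61 41 xmin.. [-8.3 -7.9 -7.6  3.9  4.5] y [-24.  -22.   33.7  34.3]
69 54 xmin.. [-8.5 -8.  -0.3  3.3  4.1] y [-29.3 -26.9  32.5  32.8]
77 60 xmin.. [-8.3 -8.1 -7.   0.4  3.7] y [-29.6 -28.   31.2  32.4]
85 47 xmin.. [-8.  -6.6 -5.9 -4.2  6.5] y [-29.2 -26.2  31.9  32.3]
101 18 xmin.. [-3.1 -2.9 -2.7 -2.4 -1.9] y [-22.5 -18.7  26.4  28.7]
109 21 xmin.. [-3.1 -2.8 -2.7 -2.6 -2.1] y [-16.5 -15.6  28.4  29. ]
117 22 xmin.. [-3.2 -3.  -2.9 -2.8 -2.1] y [-13.2 -10.9  26.9  27. ]
125 19 xmin.. [-3.  -2.9 -2.8 -2.7 -2.3] y [-12.1 -11.3  26.7  26.9]
133 16 xmin.. [-2.3 -2.2 -2.2 -1.7  1.7] y [ 7.5 12.8 28.4 28.5]
141 32 xmin.. [-12.1  -6.6  -4.4   1.3   9.2] y [ 3.6  5.8 20.6 24.2]
149 46 xmin.. [-12.6  -7.3  -2.    4.9  13.4] y [ 5.3  6.6 19.  19.9]
157 39 xmin.. [-11.9  -7.   -2.6   5.7  12. ] y [ 6.7  9.4 19.2 20.2]
```

View pics/side4.png

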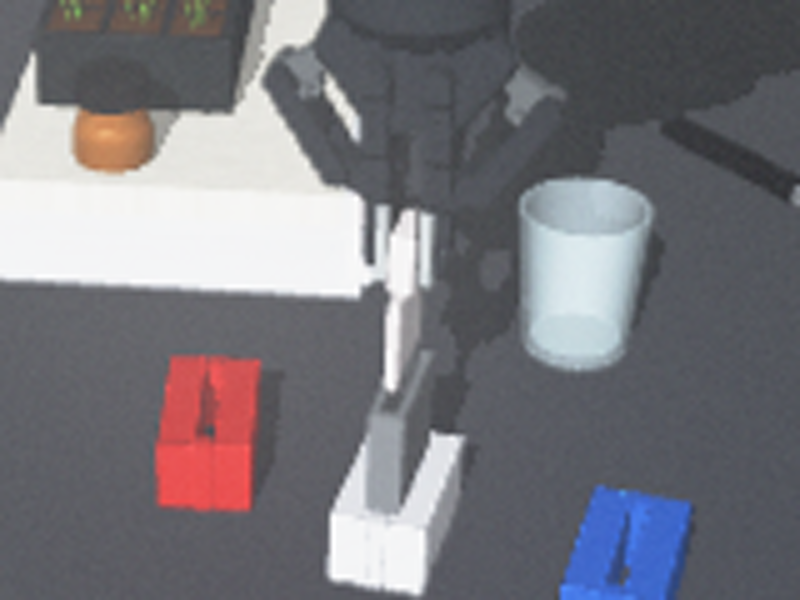

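The tag's edge at (395,390) is just above the pocket mouth at (400,400). Depth says the tag is about -0.4 mm in x and +0.8 mm in y off the pocket. Trim and enter.

```bash
python3 -m creep '[{"translation":[0.3,-0.8,-6],"turn":0},{"translation":[0.3,-0.8,-10],"turn":0},{"translation":[0.3,-0.8,-14],"turn":0},{"translation":[0.3,-0.8,-18],"turn":0},{"translation":[0.3,-0.8,-18],"turn":0}]'; python3 look.py side side5 280 170
```

```text
t: 7.85
position: [0.4463, 0.1431, 0.1209]
tool_rot: [0.0, 1.0, 0.02, -0.0]
wrist_force: [-0.1, -0.7, -0.2]
width: 0.0111
[0.4466 0.1431 0.1212] [[0.4465, 0.1431, 0.1211], [0.4466, 0.1431, 0.1213]] [-0.01  0.18 -0.45] w 0.0112 yaw 2.29 t 7.95
```

View pics/side5.png

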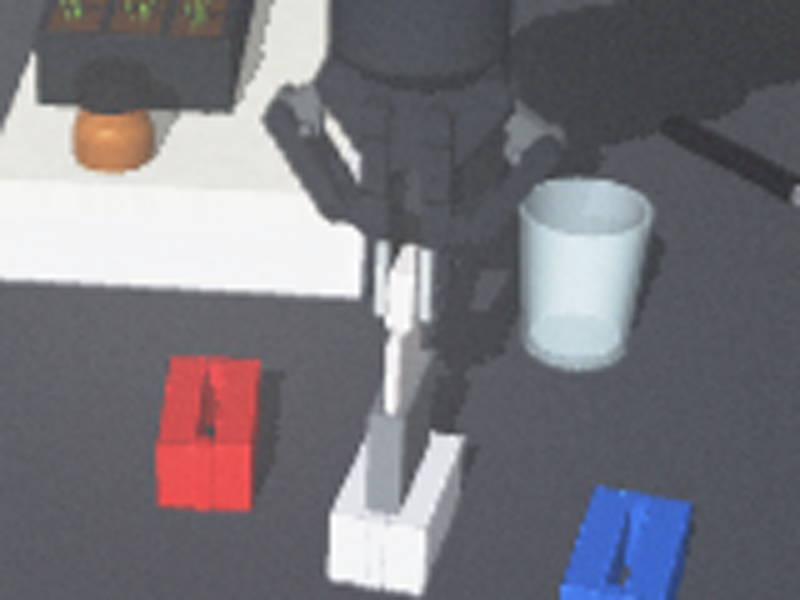

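The tag has entered the pocket with no contact force. Going down the rest.

```bash
python3 -m creep '[{"translation":[0,0,-8],"turn":0},{"translation":[0,0,-16],"turn":0},{"translation":[0,0,-23],"turn":0},{"translation":[0,0,-28],"turn":0},{"translation":[0,0,-31],"turn":0},{"translation":[0,0,-32],"turn":0},{"translation":[0,0,-32],"turn":0}]'; python3 look.py side side6 280 170
```

```text
t: 8.82
position: [0.4469, 0.1431, 0.0895]
tool_rot: [-0.0, 1.0, 0.02, 0.0]
wrist_force: [-0.5, -0.5, 0.9]
width: 0.0106
[0.4468 0.1432 0.0895] [[0.4468, 0.1432, 0.0895], [0.4468, 0.1432, 0.0895]] [ 0.37 -0.14 -0.52] w 0.0104 yaw 2.29 t 8.925
```

View pics/side6.png

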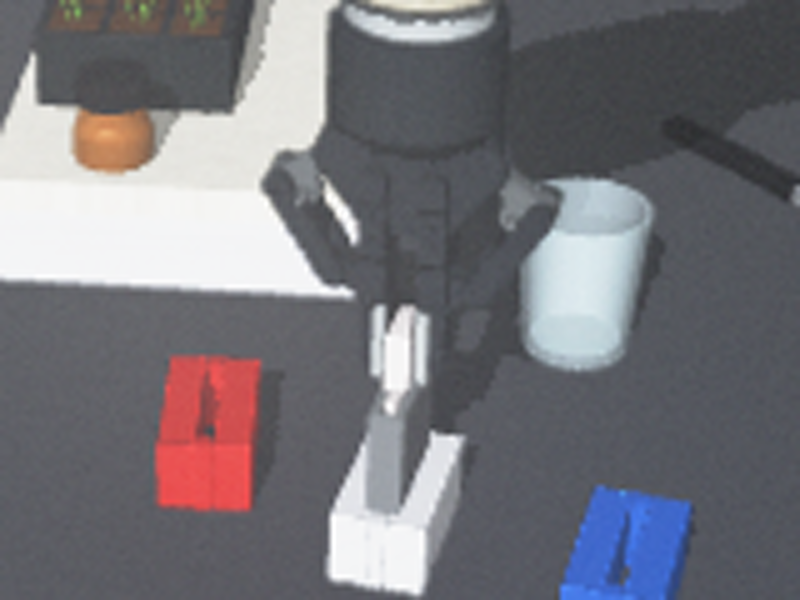

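```bash
python3 -m creep '[{"translation":[0,0,-0.7],"turn":0},{"translation":[0,0,-1.4],"turn":0},{"translation":[0,0,-1.4],"turn":0}]'; python3 look.py side side7 280 170
```

```text
t: 9.3
position: [0.447, 0.1432, 0.0893]
tool_rot: [0.0, 1.0, 0.02, 0.0]
wrist_force: [-3.2, -0.8, 6.6]
width: 0.0109
[0.447  0.1432 0.0893] [[0.447, 0.1432, 0.0893], [0.447, 0.1432, 0.0893]] [-2.56 -0.98  6.65] w 0.011 yaw 2.3 t 9.4
```

Contact at 6.6 N with TCP z 89.3; 89.7 was predicted for home. Releasing, then backing off slightly to check.

```bash
python3 -m creep '[{"translation":[0,0,0],"turn":0},{"translation":[0,0,0],"turn":0},{"translation":[0,0,0],"turn":0},{"translation":[0,0,0],"turn":0},{"translation":[0,0,0],"turn":0}]' -1; python3 look.py side side8 280 170
python3 - <<'E'
from m import *
a=np.load('side8.npz'); P=cloud('side',a['d']).reshape(-1,3)
h=loc(P,(446.4,143.8),2.3)
k=h[(abs(h[:,0])<10)&(abs(h[:,1])<40)]
for z0 in range(45,130,6):
    m=k[(k[:,2]>z0)&(k[:,2]<z0+6)]
    if len(m)>3: print(z0,len(m),'x',np.percentile(m[:,0],[5,30,50,70,95]).round(1),'y',np.percentile(m[:,1],[1,5,95,99]).round(1))
E
```

```text
t: 10.02
position: [0.4466, 0.1431, 0.0878]
tool_rot: [0.0, 1.0, 0.02, -0.0]
wrist_force: [-0.1, -0.3, -0.2]
width: 0.0852
[0.4466 0.1431 0.0879] [[0.4466, 0.1431, 0.0879], [0.4466, 0.1431, 0.0879]] [-0.05  0.17 -0.43] w 0.0855 yaw 2.29 t 10.125
45 29 x [-8.9 -8.4 -6.9 -0.1  6.4] y [-24.6 -19.1  32.8  33.5]
51 24 x [-8.7 -8.2 -5.7 -2.   6.4] y [-25.5 -22.6  32.6  33.2]
57 32 x [-8.8 -8.5 -6.7  0.4  5.4] y [-23.6 -20.6  31.7  34.6]
63 30 x [-8.8 -8.1 -6.4 -1.2  6.1] y [-21.4 -15.2  34.1  35.3]
69 26 x [-8.7 -7.9 -4.1  1.4  6.9] y [-24.1 -19.   32.2  32.3]
75 27 x [-8.7 -8.4 -6.1 -1.3  6.5] y [-28.5 -25.6  31.8  32.5]
81 55 x [-8.6 -7.9 -5.3  2.3  6.1] y [-30.7 -27.9  31.8  32.9]
87 32 x [-8.1 -5.2 -2.4 -0.2  5.3] y [-19.5  -8.2  30.6  31.7]
93 17 x [-8.2 -7.9 -4.1 -2.1  2.9] y [-7.3 -6.6 16.9 17. ]
99 16 x [-8.7 -7.  -2.3  0.4  3.6] y [-3.2 -2.8 16.3 16.4]
105 19 x [-8.6 -8.4 -6.2 -3.6  0.2] y [-11.   -3.4  18.1  18.9]
111 34 x [-9.  -7.5 -5.3 -1.5  1.9] y [-12.9  -9.8  15.9  17.3]
117 20 x [-6.6 -3.7 -2.  -1.   1.2] y [-13.9 -13.2  13.6  14.3]
```

View pics/side8.png

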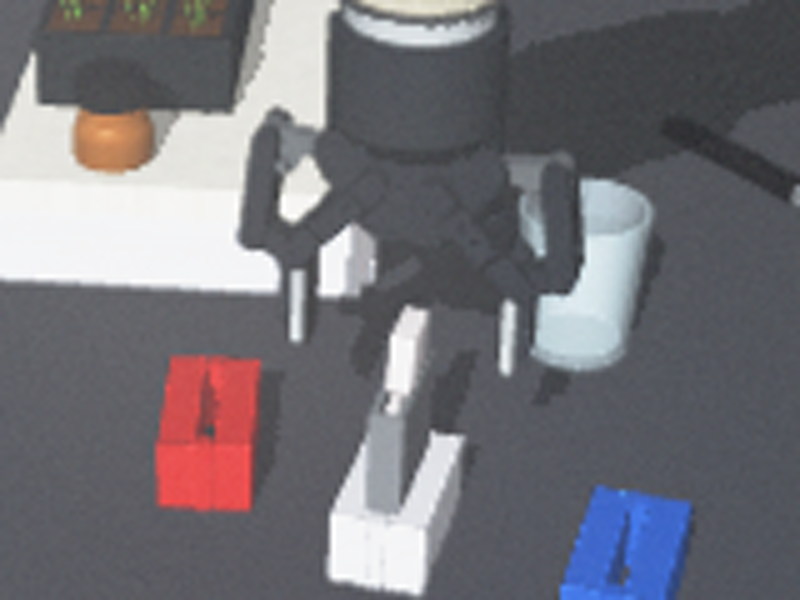

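The tag stands home: its head at (405,350) starts just above the sleeve rim, and its top reads 116 mm after the bias correction. Lowering to grip the sleeve.

```bash
python3 -m creep '[{"translation":[0,0.6,-15],"turn":0},{"translation":[0,0.6,-30],"turn":0},{"translation":[0,0.6,-36],"turn":0},{"translation":[0,0.6,-36],"turn":0},{"translation":[0,0.6,-36],"turn":0}]'; python3 -m creep '[{"translation":[0,0,0],"turn":0},{"translation":[0,0,0],"turn":0},{"translation":[0,0,0],"turn":0},{"translation":[0,0,0],"turn":0},{"translation":[0,0,0],"turn":0},{"translation":[0,0,0],"turn":0}]' 1;  python3 look.py side side9 280 170
```

```text
t: 10.75
position: [0.4469, 0.1437, 0.0521]
tool_rot: [-0.0, 1.0, 0.02, 0.0]
wrist_force: [-0.5, 0.5, 0.6]
width: 0.0855
t: 11.5
position: [0.4468, 0.1437, 0.0521]
tool_rot: [-0.0, 1.0, 0.02, 0.0]
wrist_force: [-0.0, -0.7, 2.1]
width: 0.0152
[0.4468 0.1437 0.0521] [[0.4468, 0.1437, 0.0522], [0.4468, 0.1437, 0.0521]] [0.59 0.15 2.02] w 0.0155 yaw 2.29 t 11.6
```

View pics/side9.png

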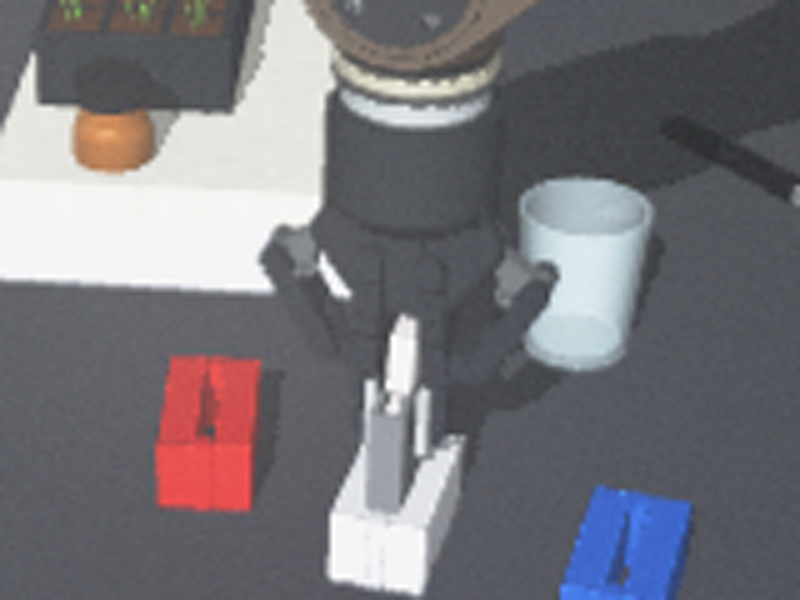

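Gripped at 15.5 mm, which matches the 16 mm sleeve. Lifting and carrying above the bay.

```bash
python3 -m creep '[{"translation":[0,0,10],"turn":0},{"translation":[0,0,30],"turn":0},{"translation":[0,0,60],"turn":0},{"translation":[0,0,100],"turn":0},{"translation":[10,-30,100],"turn":0.02},{"translation":[25,-75,100],"turn":0.06},{"translation":[43,-130,100],"turn":0.1},{"translation":[61,-185,100],"turn":0.15},{"translation":[79,-240,100],"turn":0.188},{"translation":[94,-285,100],"turn":0.188},{"translation":[101.8,-306,100],"turn":0.188},{"translation":[101.8,-306,100],"turn":0.188}]'; python3 -m creep '[{"translation":[0,0,-20],"turn":0},{"translation":[0,0,-30],"turn":0},{"translation":[0,0,-30],"turn":0}]'; python3 look.py side side10 280 130;  python3 look.py top top10 380 170
python3 - <<'E'
from m import *
b=np.load('top0.npz'); P=cloud('top',b['d']).reshape(-1,3); h=loc(P,(548.6,-162.4),13.05)
k=h[(abs(h[:,0])<14)&(abs(h[:,1])<60)]
print('top below:'); m=k[(k[:,2]<57)&(k[:,2]>20)&(k[:,0]>-6)]; print(len(m),m[:,:2].min(0),m[:,:2].max(0),np.percentile(m,[5,50,95],axis=0).round(1))
m=h[(h[:,2]>55)&(h[:,2]<66)&(h[:,0]<20)&(h[:,0]>-20)&(abs(h[:,1])<90)]; print('lip x',np.percentile(m[:,0],[0,1,2]))
m=h[(h[:,2]>55)&(h[:,2]<66)&(h[:,1]>60)]; print('ymax',np.percentile(m[:,1],[90,98,100]))
for n in('side0','side10'):
    b=np.load(n+'.npz'); P=cloud('side',b['d']).reshape(-1,3); h=loc(P,(548.6,-162.4),13.05)
    k=h[(abs(h[:,0])<30)&(abs(h[:,1])<70)]
    print(n)
    for z0 in range(20,170,8):
        m=k[(k[:,2]>z0)&(k[:,2]<z0+8)]
        if len(m)>3: print(z0,len(m),'x',np.percentile(m[:,0],[2,30,50,70,98]).round(1),'y',np.percentile(m[:,1],[1,5,95,99]).round(1))
E
```

```text
t: 13.1
position: [0.5484, -0.163, 0.1518]
tool_rot: [-0.0, 0.994, 0.113, -0.0]
wrist_force: [-0.6, 1.3, -1.6]
width: 0.0151
t: 13.48
position: [0.547, -0.1606, 0.1197]
tool_rot: [-0.001, 0.993, 0.114, -0.002]
wrist_force: [-0.5, -0.5, -1.1]
width: 0.0158
[ 0.548  -0.1613  0.1212] [[0.5477, -0.1611, 0.1208], [0.5483, -0.1616, 0.1216]] [-0.05  0.13 -0.57] w 0.015 yaw 13.11 t 13.575
[ 0.5487 -0.162   0.1223] [[0.5486, -0.1619, 0.1222], [0.5488, -0.1621, 0.1225]] [-0.25 -0.23 -0.54] w 0.0154 yaw 13.09 t 13.675
top below:
103 [ -4.6997509  -33.32923668] [ 7.85326582 28.89116273] [[ -4.6 -32.4  33.1]
 [ -0.5  -3.8  40. ]
 [  3.2  25.2  52.6]]
lip x [-8.58302122 -8.35666663 -8.13123668]
ymax [787.09578189 871.86957825 978.9280063 ]
side0
20 4 x [-9.5 -9.4 -9.3 -9.3 -9.3] y [-58.6 -51.9  48.8  56. ]
28 6 x [-9.4 -9.3 -9.2 -9.2  2.4] y [-59.1 -58.5  42.8  53.9]
36 17 x [-9.3 -3.8 -1.6  0.5  3.6] y [-52.4 -43.   62.3  63.5]
44 11 x [-9.4 -4.2 -1.4  1.4  3.8] y [-48.4 -46.2  -6.6   6.1]
52 35 x [-9.2 -5.3 -0.9  4.6 27.5] y [-59.7 -55.7  61.   66.7]
60 263 x [-8.2  5.8 12.7 19.5 29.5] y [-68.2 
[... 409 characters left out ...]
.8 -3.5 -3.3 -1.3 -0.6] y [ 7.2 11.  33.5 33.8]
92 8 x [-5.  -3.3 -3.  -0.8 -0.4] y [ 6.9  9.  33.8 34. ]
100 8 x [-7.4 -2.9 -1.5 -0.2  4.9] y [26.  27.  34.  34.4]
108 18 x [-10.   -5.5  -2.5   0.    5.4] y [13.7 15.5 36.7 36.8]
116 19 x [-10.   -5.   -2.3   2.9   8.2] y [10.8 17.2 33.8 34.7]
124 31 x [-18.2  -4.9   0.5   3.4  14.9] y [ 4.4  6.5 33.1 36.5]
132 48 x [-22.3 -11.7  -4.5   6.8  18.3] y [-15.4   4.3  34.4  35.8]
140 46 x [-21.8  -9.8  -2.9   3.8  18.3] y [-14.4   4.3  34.8  39. ]
148 50 x [-21.7  -7.3  -4.    4.1  18.7] y [-25.1  -7.3  34.6  35.9]
156 54 x [-23.6 -10.8  -2.9   4.8  18.9] y [-13.8   2.1  31.1  34.7]
164 58 x [-28.9 -15.3  -0.2  10.7  26.9] y [ 5.4  6.5 19.6 21.6]
```

View pics/side10.png

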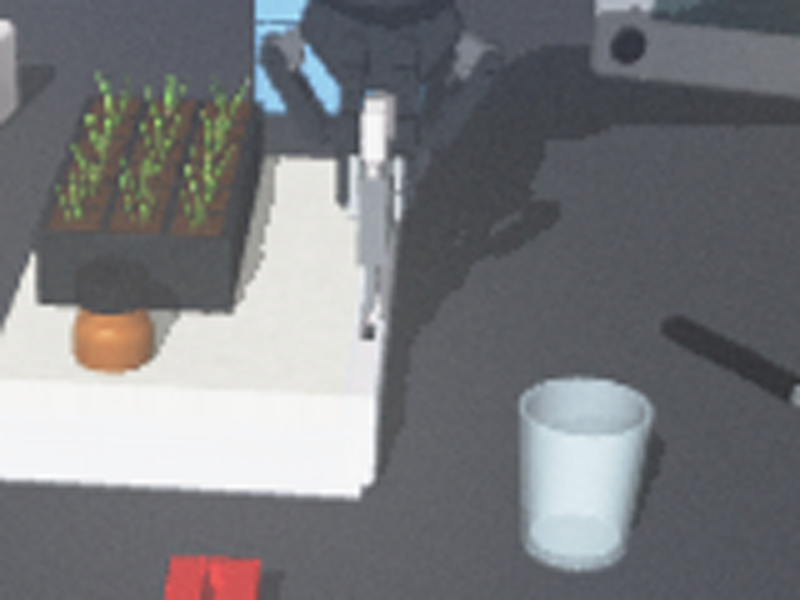

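View pics/top10.png

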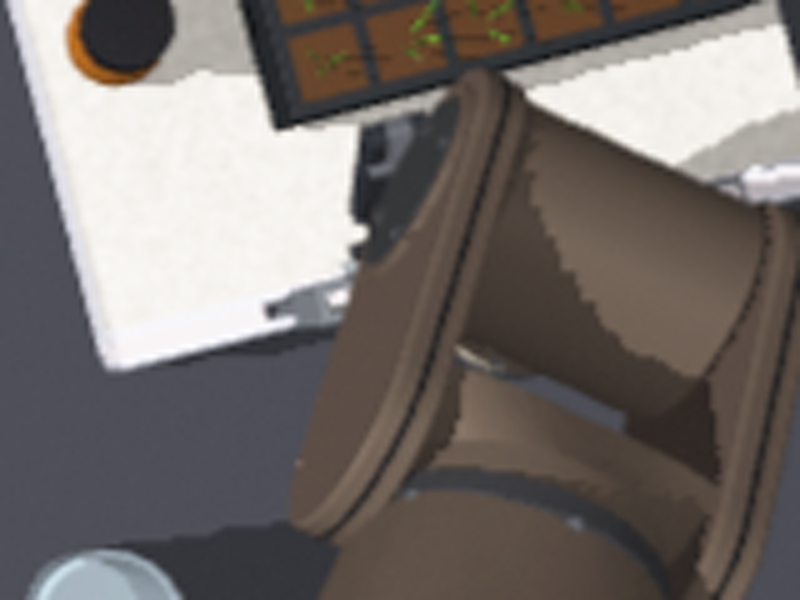

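Both views show the tongue upright, in line with the dark bay, whose near end shows at side crop (368,332). I'll refine the bay from the slot's pixels in the first top image, and measure the tongue again now that the arm has settled.

```bash
python3 look.py side side11 280 130; python3 - <<'E'
from m import *
for cam,n in(('top','top0'),('side','side0'),('side','side11')):
    f,cx,cy,T=info(cam); im=np.load(n+'.npz')['im']
    # slice in plane z=60: rectify
    R=8 if cam=='top' else 8
    a=np.radians(13.05); xs=np.arange(-20,20,.25); ys=np.arange(-60,60,.25)
    X,Y=np.meshgrid(xs,ys,indexing='ij')
    zz=.0617 if cam=='top' else .063
    W=np.stack([.5486+(X*np.cos(a)-Y*np.sin(a))/1000,-.1624+(X*np.sin(a)+Y*np.cos(a))/1000,np.full_like(X,zz),np.ones_like(X)],-1)
    q=W@np.linalg.inv(T).T; u=(q[...,0]/q[...,2]*f+cx).astype(np.float32); v=(q[...,1]/q[...,2]*f+cy).astype(np.float32)
    g=cv2.remap(im,u,v,cv2.INTER_LINEAR); save('rect_'+n+'.png',cv2.resize(g,None,fx=1.5,fy=4))
    gg=g.mean(-1)
    if n=='top0':
        px=gg[:,120:340].mean(1); print('x prof',[(x,int(p)) for x,p in zip(xs[::4],px[::4])])
        py=gg[(xs>-3)&(xs<3)].mean(0); print('y prof',[(y,int(p)) for y,p in zip(ys[::8],py[::8])])
b=np.load('side11.npz'); P=cloud('side',b['d']).reshape(-1,3); h=loc(P,(548.6,-162.4),13.05)
k=h[(abs(h[:,0])<12)&(abs(h[:,1])<45)]
for z0 in range(76,122,5):
        m=k[(k[:,2]>z0)&(k[:,2]<z0+5)]
        if len(m)>2: print(z0,len(m),'x',np.sort(m[:,0]).round(1)[:14],'y',np.percentile(m[:,1],[1,5,95,99]).round(1))
E
python3 -c "
import cv2,numpy as np
a=[cv2.imread('pics/rect_%s.png'%n) for n in('top0','side0','side11')]
print(a[0].shape); cv2.imwrite('pics/rects.png',np.vstack([cv2.resize(x,(720,190)) for x in a]))"
```

```text
[ 0.5488 -0.1623  0.1226] [[0.5488, -0.1623, 0.1226], [0.5488, -0.1624, 0.1226]] [ 0.22 -0.05 -1.1 ] w 0.0153 yaw 13.07 t 13.775
x prof [(np.float64(-20.0), 68), (np.float64(-19.0), 60), (np.float64(-18.0), 56), (np.float64(-17.0), 55), (np.float64(-16.0), 55), (np.float64(-15.0), 55), (np.float64(-14.0), 55), (np.float64(-13.0), 58), (np.float64(-12.0), 73), (np.float64(-11.0), 107), (np.float64(-10.0), 152), (np.float64(-9.0), 195), (np.float64(-8.0), 225), (np.float64(-7.0), 235), (np.float64(-6.0), 224), (np.float64(-5.0), 193), (np.float64(-4.0), 154), (np.float64(-3.0), 122), (np.float64(-2.0), 103), (np.float64(-1.0), 92), (np.float64(0.0), 88), (np.float64(1.0), 98), (np.float64(2.0), 127), (np.float64(3.0), 168), (np.float64(4.0), 207), (np.float64(5.0), 233), (np.float64(6.0), 244), (np.float64(7.0), 245), (np.float64(8.0), 244), (np.float64(9.0), 243), (np.float64(10.0), 242), (np.float64(11.0), 241), (np.float64(12.0), 242), (np.float64(13.0), 242), (np.float64(14.0), 242), (np.float64(15.0), 242), (np.float64(16.0), 242), (np.float64(17.0), 242), (np.float64(18.0), 241),
[... 1517 characters left out ...]
(np.float64(58.0), 246)]
76 4 x [-3.8 -3.4 -0.8 -0.6] y [-19.  -13.6  28.5  29. ]
81 3 x [-3.5 -3.2  2. ] y [26.  26.1 30.6 30.9]
86 4 x [-3.3 -0.7 -0.7  1.9] y [30.8 30.9 33.5 33.7]
91 4 x [-3.3 -3.1 -0.6 -0.4] y [29.6 29.6 33.8 33.9]
96 3 x [-3.1 -2.8 -0.3] y [28.1 28.1 32.1 32.4]
101 5 x [-7.9 -2.6 -0.2 -0.1  0.1] y [24.8 25.  30.2 30.3]
106 7 x [-9.  -8.  -5.5 -5.3 -3.  -2.7  0.1] y [-7.9  1.5 34.  34.8]
111 12 x [-9.1 -8.  -5.2 -4.9 -2.5  0.1  0.3  2.6  2.7  5.2  5.5  5.7] y [-0.4 11.7 34.1 34.3]
116 10 x [-9.  -7.8 -7.7 -4.9 -2.5 -2.2  0.3  2.7  3.   5.7] y [ 0.5 10.8 32.7 34. ]
121 12 x [-9.1 -7.7 -5.  -4.8 -2.3 -2.3  0.3  0.4  3.1  3.1  5.5  6. ] y [ 6.2 16.  34.3 35.9]
(640, 720, 3)
```

View pics/rects.png

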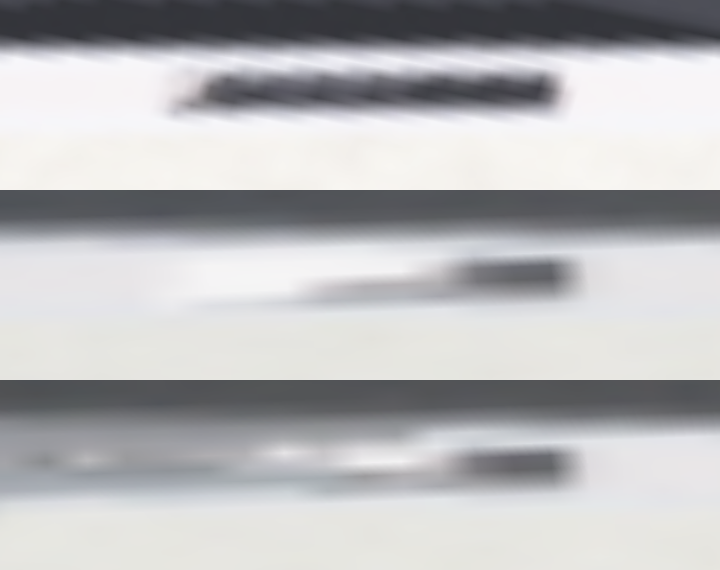

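Slot centre is within about 0.5 mm of the estimate, and the tongue within about 0.5 mm of it. Shifting (-0.2, -0.5) and entering 8 mm.

```bash
python3 -m creep '[{"translation":[-0.2,-0.5,-6],"turn":0},{"translation":[-0.2,-0.5,-12],"turn":0},{"translation":[-0.2,-0.5,-15],"turn":0},{"translation":[-0.2,-0.5,-18],"turn":0},{"translation":[-0.2,-0.5,-21],"turn":0},{"translation":[-0.2,-0.5,-24],"turn":0},{"translation":[-0.2,-0.5,-24],"turn":0}]'; python3 look.py side side12 280 130
```

```text
t: 14.65
position: [0.548, -0.1627, 0.0976]
tool_rot: [-0.0, 0.994, 0.114, -0.0]
wrist_force: [0.0, -0.1, -0.3]
width: 0.0152
[ 0.5482 -0.1628  0.0979] [[0.5482, -0.1628, 0.0978], [0.5482, -0.1628, 0.098]] [ 0.51  0.37 -0.91] w 0.0156 yaw 13.06 t 14.75
```

View pics/side12.png

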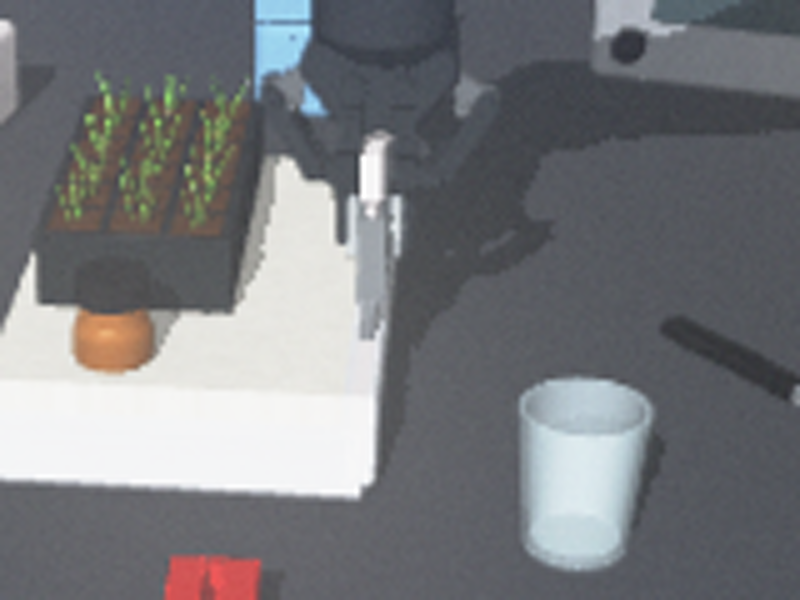

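The tongue is in the slot (crop 370,325) with no force. Continuing onto the spring.

```bash
python3 -m creep '[{"translation":[0,0,-5],"turn":0},{"translation":[0,0,-9],"turn":0},{"translation":[0,0,-12],"turn":0},{"translation":[0,0,-15],"turn":0},{"translation":[0,0,-17],"turn":0},{"translation":[0,0,-17],"turn":0},{"translation":[0,0,-17],"turn":0}]'; python3 look.py side side13 280 130
```

```text
t: 15.62
position: [0.5481, -0.1628, 0.0813]
tool_rot: [-0.0, 0.994, 0.114, -0.0]
wrist_force: [-2.4, 2.4, 4.0]
width: 0.0152
[ 0.5481 -0.1627  0.0812] [[0.5481, -0.1627, 0.0812], [0.5481, -0.1627, 0.0811]] [-2.41  1.22  2.97] w 0.0155 yaw 13.07 t 15.725
```

```bash
python3 -m creep '[{"translation":[0,0,-1.5],"turn":0},{"translation":[0,0,-3],"turn":0},{"translation":[0,0,-4],"turn":0},{"translation":[0,0,-5],"turn":0},{"translation":[0,0,-5],"turn":0}]'; python3 look.py side side14 280 130
```

```text
t: 16.35
position: [0.5483, -0.1628, 0.0772]
tool_rot: [-0.0, 0.994, 0.114, -0.0]
wrist_force: [-4.9, 2.1, 9.8]
width: 0.0154
[ 0.5483 -0.1628  0.0772] [[0.5483, -0.1628, 0.0772], [0.5483, -0.1628, 0.0772]] [-4.52  2.41  9.54] w 0.0152 yaw 13.07 t 16.45
```

View pics/side14.png

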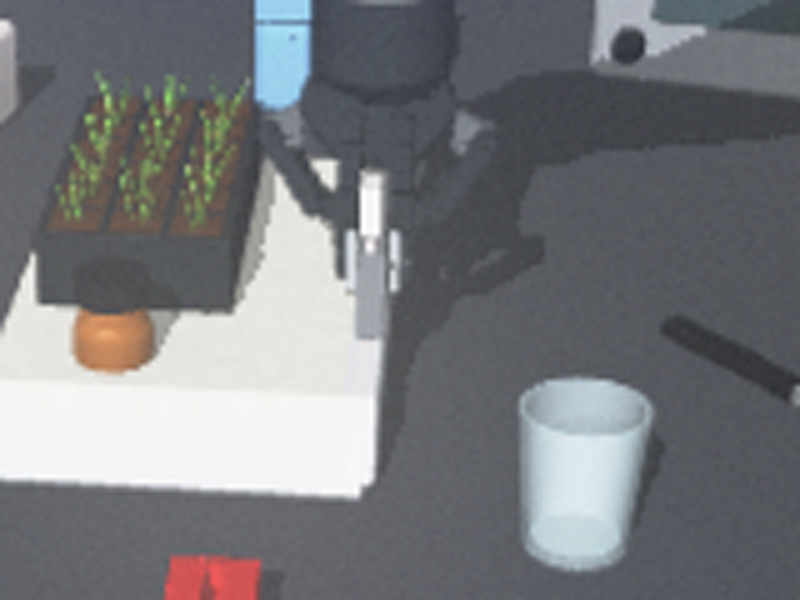

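TCP z 77.2 (predicted home 77.1), force about 10 N. One more mm of command should raise force without motion if the shoulders are seated.

```bash
python3 -m creep '[{"translation":[0,0,-1],"turn":0},{"translation":[0,0,-1],"turn":0},{"translation":[0,0,-1],"turn":0}]'; python3 look.py side side15 280 130
```

```text
t: 16.82
position: [0.5483, -0.1628, 0.0771]
tool_rot: [-0.0, 0.993, 0.114, -0.001]
wrist_force: [-7.3, 3.2, 14.2]
width: 0.0152
[ 0.5483 -0.1628  0.0771] [[0.5483, -0.1628, 0.0771], [0.5483, -0.1628, 0.0771]] [-6.93  3.15 14.82] w 0.0153 yaw 13.08 t 16.925
```

Force rose 5 N with z unchanged, so the shoulders are on the lip. Final scene check before handing in.

```bash
python3 - <<'E'
from m import *
b=np.load('side15.npz'); save('side15f.png',b['im'])
P=cloud('side',b['d']).reshape(-1,3); h=loc(P,(548.6,-162.4),13.05)
k=h[(abs(h[:,0])<7)&(abs(h[:,1])<45)&(h[:,2]>64)&(h[:,1]>8)]
for z0 in range(64,150,5):
    m=k[(k[:,2]>z0)&(k[:,2]<z0+5)]
    if len(m)>2: print(z0,len(m),np.percentile(m[:,:2],[5,95],axis=0).round(1).tolist())
print('zmax head',h[(abs(h[:,0])<6)&(h[:,1]>10)&(h[:,1]<19)&(h[:,2]<160)][:,2].max())
E
```

```text
64 7 [[-6.0, 26.1], [4.2, 34.2]]
69 10 [[-6.7, 27.2], [3.1, 33.6]]
74 7 [[-6.5, 26.7], [4.3, 32.9]]
79 9 [[-5.2, 25.9], [4.6, 31.9]]
84 6 [[-6.2, 29.4], [4.1, 33.8]]
89 11 [[-6.0, 27.9], [5.0, 35.7]]
94 9 [[-5.8, 27.6], [3.9, 32.8]]
99 8 [[-4.6, 25.3], [4.3, 32.3]]
104 8 [[-5.5, 26.1], [5.4, 32.4]]
109 19 [[-5.4, 9.0], [6.3, 31.4]]
114 7 [[-3.6, 12.1], [5.7, 20.1]]
119 6 [[-3.6, 11.8], [3.0, 21.3]]
124 8 [[-4.2, 14.2], [4.1, 19.2]]
129 7 [[-4.0, 10.6], [4.4, 20.4]]
134 7 [[-3.8, 13.4], [1.7, 18.3]]
139 10 [[-4.9, 10.3], [4.5, 19.5]]
zmax head 159.65862225302496
```

View pics/side15f.png

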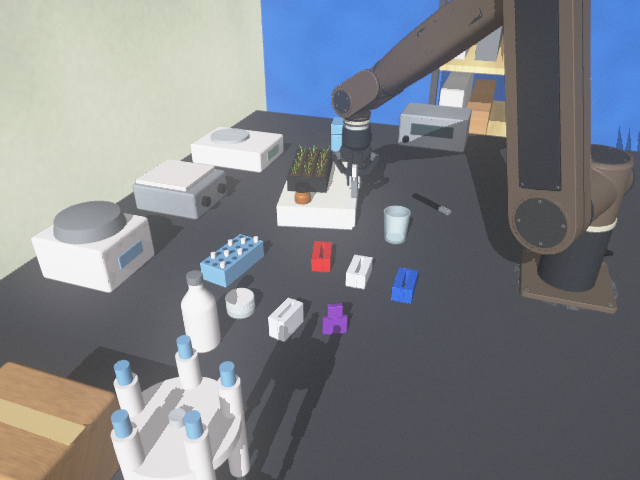

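Sleeve rim reads about 112 mm, which is 110 after the side camera's bias, so the holder is home with the tag seated. Both feet are empty and everything else stands where it was.

```bash
python3 -c "
from h import *
print(workorder.close_job()); s=readout.sense(); print(s['t'],s['position'],s['wrist_force'],s['width'])"
```

```text
the job is handed in; nothing more can be done
None
the job is handed in; nothing more can be done
```

I slid the white tag fully down into the grey holder while the holder stood in its foot. Then I lifted the holder out, pushed its tongue into the empty bay and handed in while still holding it pressed down. The clock read about 17 s of the 45 s allowed.

- **Tag in holder:** a firm stop at 6.6 N with the TCP at 89.3 mm, where 89.7 mm was predicted. The picture showed the head just above the rim, perhaps leaning slightly within the pocket's play.
- **Holder in bay:** the TCP stopped at 77.1 mm, the predicted home height. Commanding 1 mm further raised the force from about 9.5 to 14.8 N without any movement, so I take the shoulders to be on the lip. There is also a sideways force of about 7 N on the tool.
- **Rim height:** the sleeve rim read about 112 mm in the side camera, against 110 mm expected. That camera read about 3 mm high elsewhere.
- **Checks that were weak or failed:** my last depth check of the head's top failed, because the arm's own surface spoiled the reading. Whether the tag is still home in the bay therefore rests on the picture. The strip's value was never read directly. Reading the state after handing in was refused.
- **Other things:** the last side picture shows both feet empty and everything else in view where it stood. I judged that by eye, not by measuring.

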